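Unpack sprung tweezers and hold them at the marked gap

ROBOT

A 6-joint arm with a two-finger parallel gripper is mounted at the origin on a cart in front of the work surface, level with it; the furniture and walls round the work are solid. World frame = base frame: x ahead of the robot, y to its left, z up, the work surface at z = 0. Lengths are in m, angles in rad, forces in N, time in s.
With the tool pointing down it reaches from about 0.3 to 0.825 m from the base axis. Payload 5.4 kg.
Tool frame: the origin (TCP) lies between the finger pads; the fingertips stand 22 mm ahead of it and the grasp point (between the pads) lies 3 mm ahead of it; z points along the fingers, y is the line along which they close (so a half turn about z gives the same grasp; the last joint's range is limited). The gripper opens to 92 mm and grips with 3 to 60 N. Pads are 20 mm wide; open, the fingers measure 128 mm over their backs; the gripper's body (75 mm by 189 mm) begins 69 mm behind the grasp point.
Start: joints at [-1.518, 0.158, 1.597, -0, 1.386, -0.21], TCP at [0.149, -0.555, 0.237] pointing down, gripper open.
Joint ranges: [-2.91, 2.91], [-0.94, 2.29], [0.18, 2.7], [-1.29, 4.43], [0.17, 2.64], [-3, 3]. Speed limits (rad/s): [2.57, 2.57, 3.14, 3.14, 3.14, 3.14].

INTERFACE

Orientations are given as a unit quaternion [w, x, y, z].
In Python, from bench import robot, cams, job, models gives the robot as it stands.
- The arm moves only by the tool arm_command, never from a script. Its argument "steps" is one flat list of numbers, 4 for each row, row after row: the shift along the world's x, y, z in m, then the turn about the world's z in degrees. In form: [tx, ty, tz, roll, tx, ty, tz, roll, ...]. A call has 1 to 10 rows; each row shifts and turns the commanded pose from where the row before left it; what a row does not reach is not made up. A row lasts 1/12 s, in which the tool goes at most 41.7 mm and 7.16 degrees, less where a joint would pass 70% of its speed; a pose out of reach is approached as far as the arm can. A call with a gripper value outside its range is refused whole. "fingers" is the finger opening in m, from 0 to 0.0919, set as the call begins (left out, the last holds). The fingers move at their own pace and stop on an object; the grip force is fixed at half the most. Time passes only in rows, so rows that do not move let the fingers close. It gives the time, the measured TCP pose, the force, the opening and the grip force at its end, in the units of the state.
- robot.observe(): the state, without advancing time (a new reading comes with each control period).
- cams.grab_frame(name): name is "side" or "top"; returns (picture, depth): 384x512x3 uint8, blue, green, red; 384x512 float32, m along the optical axis (not along the pixel's ray), 0 where there is no reading.
- cams.camera_info(name): a dict with "fx", "fy", "cx", "cy" (pixels), "k1" (the pictures are not rectified: a ray, as slopes to the right and down, at radius r is drawn at 1 + k1 r^2 times it, then the intrinsics apply), "R" (3x3) and "t" (3): a world point X has camera coordinates R X + t. Camera axes: x right, y down, z forward; pixel columns grow to the right and rows downward; lengths in m; the calibration is good to about 2 mm. A picture is of the moment at which its call begins. camera_info takes no time and is no camera call.
- job.hand_in(): hands the job in; it is judged then, once.
Trained networks look in the newest picture that a camera, given by its name, has taken for a name from the list of things; names that differ only in an ending like _2 or _b are one class to them, and where a whole thing is asked for, a point or a joint stands for the part that bears it (a point fixed in the world has none). Each returns a list of dicts, best first, with "confidence" (0 to 1); they miss things now and then, are a little off and sometimes report something else, mostly with a low value. They report only what shows in the picture. A call takes as long as a camera call. They do not tell look-alikes from the thing itself.
- models.masks_of(camera, query): "mask" (384x512 bool, what is visible of it) and "position" ([column, row] in pixels, amid what is visible of it).
- models.spot_point(camera, query): "position" ([column, row] in pixels: a listed point, or the origin of a listed thing).
The state is a dict: "time_s": time; "joint_positions": joint angles; "joint_velocities": joint speeds; "tau": joint torques, N m; "ee_pos": TCP position; "ee_rot": TCP orientation; "contact_force": force on the tool from outside, world axes, zero at the start; "moment": the same for the moment, N m; "opening": finger opening in m; "grasp_force": force on a finger pad.
Only numpy, scipy, OpenCV 4.12 (cv2) and the standard library are available. Lean on these libraries where they do the work, as an engineer would, in place of code of your own. Each camera call takes 0.05 s, during which the arm holds its last target. There are 200 camera calls.

TASK

Swing both flaps of the small cardboard carton right over to the outside, then take the sprung tweezers out by their two ribbed finger plates, leaving the flaps open and the beaker, the tin and the crucible standing undisturbed. Check the spring: squeeze the tweezers until the pointer stands between the two lines of their gap scale (tips about 14 mm apart), never letting the tips meet. Finish while still holding them so, steady and roughly level, at least 7 cm above the carton's walls: do not put them down or let go.

Things in the scene. Friction and masses are not known exactly. Their poses are not given: they have to be found in the camera images.
- carton: Open cardboard carton, fixed, 200 (its x) x 140 (y) x 55 mm high, 4 mm thick; a flap is hinged on each long wall (+y, -y). Origin: centre of its underside. Inside are two grey foam blocks, tops 30 mm above the underside; between them, x = -42 to +26 mm, an empty channel crosses the inner width (132 mm) down to the floor: room for fingers beside the tweezers.
- flap_left (a joint): Flap on the carton's +y wall: 0 closed over the carton, pi/2 upright, 2.95 rad swung fully over outside (stop). Starts half raised (0.8 to 1.25) and stays where it is left (under 0.5 N at its edge moves it). The flap is 194 mm long, 62 mm deep, 3 mm thick; its hinge runs along the carton's x at y = +68, z = 55 mm.
- flap_right (a joint): Same for the flap on the carton's -y wall, hinge at y = -68 mm, z = 55 mm in the carton's frame.
- flap_left_edge (a point): Middle of the free edge of the left (+y) flap.
- flap_right_edge (a point): Middle of the free edge of the right (-y) flap.
- tweezers: Bright metal sprung tweezers, 153 mm long, 55 to 95 g, loose, lying flat on the foam so that the arms close horizontally. Origin: on the underside (30 mm above the carton's), midway between the finger plates at rest; x to the tips, y to the left arm, z up. Hinge at x = -80 mm, tips at +60 mm. A white bar (gap scale) with two black lines at x = 41 mm; a dark pointer on the right arm moves along it.
- tweezers_arm (a joint): Squeeze of the right arm towards the left: 0 at rest (tip gap 34 mm), 0.142 rad at the marked gap (14 mm), 0.242 tips touching; pointer between the lines from 0.114 to 0.170. The gap shrinks 1.41 mm per 0.01 rad. Sprung open: at the plates about 3.3 N starts it, 7.2 N holds the marked gap, 10 N shuts the tips.
- grip_centre (a point): Midway between the two dark ribbed finger plates at rest, at half height (7 mm above the tweezers' underside). Each plate is 30 mm long (x), 4 mm thick, 14 mm high. Width over the outsides of the plates: 41 mm at rest (44 at their front ends), 30 mm at the marked gap (then parallel), 22 mm when the tips meet. The tweezers balance here (within 3 mm).
- tip_left (a point): Inner side of the left tip. The tip gap is the distance between the two tip points.
- tip_right (a point): Inner side of the right tip.
- the_beaker_50: Small glass beaker, 47 mm wide, 59 mm high, a bystander; origin: centre of its underside.
- the_sample_tin_4: White lidded sample tin, 58 mm wide, 34 mm high, a bystander; origin: centre of its underside.
- the_crucible_1: White crucible with a knobbed lid, 45 mm wide, 47 mm high, a bystander; origin: centre of its underside.
Things that resemble listed ones, but are neither listed nor needed, are in the scene too. What is shaped like the tweezers but red is not meant.

How it is judged:
On the way, in this order (a step that is already met when the one before it is completed fails the run):
1. both flaps are swung over to the outside, the tweezers still unsqueezed in the carton (value of joint each of flap_left, flap_right above 2 rad and distance between tip_left and tip_right above 0.03 m and z of tweezers in the frame of carton below 0.05 m), for 0.2 s.
2. the fingers have lifted the tweezers out, above the carton's walls (height (world z) of tweezers above 0.075 m and contact force between the fingers and tweezers above 1 N and contact force between carton and tweezers below 0.05 N), for 0.2 s.
At the end, for the whole second after the job is handed in: The gripper's fingers alone hold the tweezers, at rest, within 20 degrees of level, underside more than 115 mm above the worktop (60 mm above the carton's walls), with the pointer between the two lines (tip gap 14 mm +- 4 mm) and not moving; both flaps stand swung outward beyond 1.9 rad (distance between tip_left and tip_right between 0.01 and 0.018 m and velocity of joint tweezers_arm between -0.1 and 0.1 rad/s and height (world z) of tweezers above 0.115 m and angle between tweezers's own z axis and vertical below 0.35 rad and linear speed of tweezers below 0.03 m/s and angular speed of tweezers below 0.3 rad/s and contact force between the fingers and tweezers above 1 N and contact force between carton and tweezers below 0.05 N and value of joint each of flap_left, flap_right above 1.9 rad); the arm keeps its last pose, push and grip.
It fails at once if the tips meet (gap under 2 mm) (distance between tip_left and tip_right below 0.002 m).
It fails at once if a bystander is disturbed (moved more than 15 mm) (distance of any of the_beaker_50, the_sample_tin_4, the_crucible_1 from where it was at the start of the episode above 0.015 m).
It also fails if it takes over 54 s, if anything falls off the work surface, if the arm or the gripper's body presses on something with over 40 N, if the wrist force passes 120 N, or if a joint passes its speed limit or range.

## Working session

There is one attempt and no reset: what is moved stays moved. The work goes in short steps, Python scripts to look and compute and a tool call to move; the robot and the scene stay as the last step left them, time stands still between calls to the robot, and variables do not carry over. Pictures are saved under pics/ and viewed, at most 10 in all, crops included, and the job is handed in when it is done.

Besides the shell and the picture viewer there is one more tool, called after ">>>" by a JSON object that holds its "method" and its "body", one argument or row to a line. arm_command: Moves the arm, as the interface text tells. Its arguments: {"type":"object","properties":{"steps":{"type":"array","items":{"type":"number"}},"fingers":{"type":"number"}},"required":["steps"]}

```bash
mkdir -p pics; ls; cat > h.py <<'E'
import numpy as np, cv2
from bench import robot, cams, job, models
def ray(cam,p):
    c=cams.camera_info(cam); d=np.array([(p[0]-c['cx'])/c['fx'],(p[1]-c['cy'])/c['fy']]); u=d.copy()
    for _ in range(20): u=d/(1+c['k1']*(u@u))
    R=np.array(c['R']);t=np.array(c['t'])
    return -R.T@t, R.T@np.array([u[0],u[1],1.])
def at_z(cam,p,z):
    o,d=ray(cam,p); return o+d*(z-o[2])/d[2]
def at_d(cam,p,depth):
    o,d=ray(cam,p); return o+d*depth
def tri(p1,p2,c1='top',c2='side'):
    o1,d1=ray(c1,p1);o2,d2=ray(c2,p2)
    s=np.linalg.lstsq(np.c_[d1,-d2],o2-o1,rcond=None)[0]
    a=o1+d1*s[0];b=o2+d2*s[1]
    return (a+b)/2,np.linalg.norm(a-b)
def proj(cam,X):
    c=cams.camera_info(cam);x=np.array(c['R'])@X+np.array(c['t']);u=x[:2]/x[2];u=u*(1+c['k1']*(u@u))
    return np.array([u[0]*c['fx']+c['cx'],u[1]*c['fy']+c['cy']])
def med(cam,D,p,r=2):
    x,y=map(int,np.round(p));w=D[y-r:y+r+1,x-r:x+r+1];w=w[w>0];return at_d(cam,p,np.median(w)) if len(w) else None
E
cat > look.py <<'E'
from h import *
np.set_printoptions(precision=4,suppress=True)
ims=[];
for n in ['top','side']:
    im,D=cams.grab_frame(n);ims.append(im);np.save(f'pics/{n}_d.npy',D);cv2.imwrite(f'pics/{n}0.png',im)
    for q in ['tweezers','carton','grip_centre','tip_left','tip_right','flap_left_edge','flap_right_edge','the_beaker_50','the_sample_tin_4','the_crucible_1']:
        for r in models.spot_point(n,q)[:3]:
            p=r['position'];print(n,q,np.round(p,1),round(r['confidence'],2),'depth pt',med(n,D,p))
    o,d=ray(n,[256,192]);print(n,'cam',o,d)
print(robot.observe())
cv2.imwrite('pics/a.png',ims[0]);cv2.imwrite('pics/b.png',ims[1])
E
python3 look.py
```

```text
pics
top tweezers [151.9 250.2] 0.57 depth pt [ 0.3468  0.2249 -0.0026]
top tweezers [227.6 183.9] 0.5 depth pt [0.5108 0.0393 0.0011]
top carton [229.1 189.9] 0.74 depth pt [0.4952 0.0353 0.002 ]
top grip_centre [149.9 251.2] 0.72 depth pt [ 0.3444  0.2296 -0.0021]
top grip_centre [225.9 187.6] 0.52 depth pt [0.5012 0.0434 0.002 ]
top tip_left [137.  271.7] 0.67 depth pt [ 0.2949  0.2592 -0.0022]
top tip_left [220.4 162.7] 0.58 depth pt [0.5586 0.0545 0.0286]
top tip_right [129.1 261.9] 0.66 depth pt [ 0.3184  0.2799 -0.0014]
top flap_left_edge [205.5 178.7] 0.75 depth pt [0.5188 0.0906 0.028 ]
top flap_right_edge [236.  177.9] 0.57 depth pt [0.5197 0.0156 0.0296]
top the_beaker_50 [361.8 193.5] 0.63 depth pt [ 0.4804 -0.2896  0.0187]
top the_crucible_1 [362.7 240.1] 0.67 depth pt [ 0.3674 -0.2812  0.0369]
top the_crucible_1 [382.9 154.7] 0.65 depth pt [ 0.5737 -0.3427  0.0315]
top cam [ 0.3301 -0.0658  0.889 ] [ 0.1766  0.0375 -0.9836]
side tweezers [197.3 153.6] 0.67 depth pt [0.3468 0.2379 0.001 ]
side carton [247.9 197.2] 0.72 depth pt [ 0.4826 -0.0306  0.0597]
side carton [199.
[... 553 characters left out ...]
ple_tin_4 [252.7 153. ] 0.73 depth pt [0.5116 0.2299 0.0005]
side the_crucible_1 [200.9 300.5] 0.61 depth pt [ 0.3713 -0.3085  0.0377]
side cam [ 0.444  -0.8362  0.7904] [ 0.0543  0.7469 -0.6628]
{'time_s': 1.1, 'joint_positions': array([-1.5181,  0.1584,  1.597 ,  0.    ,  1.3862, -0.2101]), 'joint_velocities': array([ 0.0002, -0.0007, -0.0001, -0.0006, -0.0001, -0.0014]), 'tau': array([ -0.0002, -38.5583, -32.2362,   0.0701,   0.0307,   0.    ]), 'ee_pos': array([ 0.1494, -0.5552,  0.2366]), 'ee_rot': array([0.    , 0.9914, 0.131 , 0.    ]), 'contact_force': array([-0.3329,  0.6987,  0.063 ]), 'moment': array([-0.0252,  0.0214,  0.0186]), 'grasp_force': 0.0, 'opening': 0.09175337220331937}
```

```bash
python3 - <<'E'
import cv2,numpy as np
a=cv2.imread('pics/a.png');b=cv2.imread('pics/b.png')
cv2.imwrite('pics/ab.png',cv2.resize(np.vstack([a,b]),(600,600*768//512)) [:600] if 0 else np.hstack([cv2.resize(a[120:300,100:420],(800,450))]))
cv2.imwrite('pics/bb.png',cv2.resize(b[100:350,140:340],(640,600*800//600*600//800),interpolation=cv2.INTER_CUBIC) if 0 else cv2.resize(b[110:345,150:350],(510,600),interpolation=cv2.INTER_CUBIC))
E
```

```text
(no output)
```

View pics/ab.png

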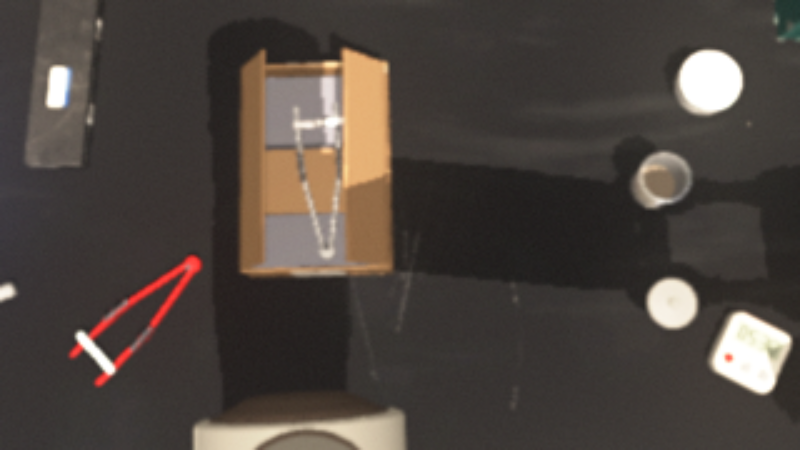

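View pics/bb.png

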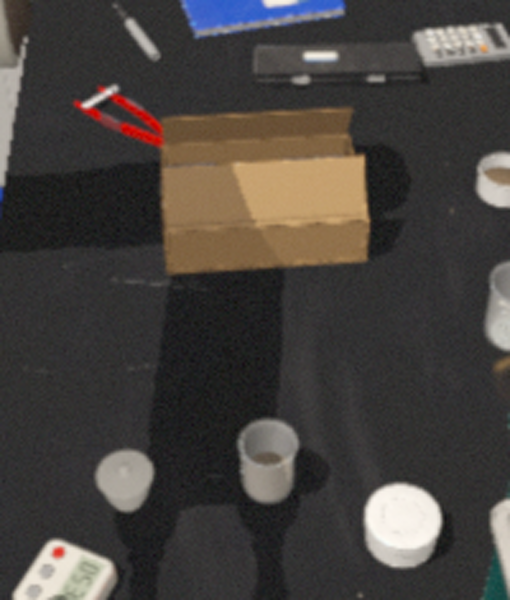

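The top view shows the carton at about (228,186). The bright tweezers in it have their hinge at (231,221) and left tip at (218,164). The red look-alike lies on the table at (150,250), clear of the carton, so it is not the one meant. The beaker (365,192), tin (384,152) and crucible (369,241) are all far to the right of the carton. Next I'll triangulate the flap edges and the carton's pose.

```bash
python3 - <<'E'
from h import *
np.set_printoptions(precision=4,suppress=True)
print('L',tri([205.5,178.7],[249.7,155]));print('R',tri([236,177.9],[253.6,175.9]))
# carton rim points from masks: depth cloud of carton
D=np.load('pics/top_d.npy')
cams.grab_frame('top')
for q in ['carton','flap_left','flap_right','tweezers']:
    for m in models.masks_of('top',q)[:2]:
        ys,xs=np.nonzero(m['mask']);print(q,m['confidence'],m['position'],len(xs),cv2.minAreaRect(np.c_[xs,ys].astype(np.float32)))
        if q=='carton' :
            P=np.array([at_d('top',(x,y),D[y,x]) for x,y in zip(xs,ys) if D[y,x]>0]);print(P.min(0),P.max(0),np.median(P,0))
# front/back wall rim (z=.055) from crop: near corners and far corners
for p in [(196.3,228.5),(256.5,228.5),(206,145),(236.5,146)]: print(p,at_z('top',p,.055))
for p in [(215.3,216.8),(294.3,211.7),(213.5,196.5)]: print('side',p,at_z('side',p,0 if p[1]>200 else .055))
E
```

```text
L (array([0.4973, 0.075 , 0.1104]), np.float64(0.006773895549029023))
R (array([0.5023, 0.009 , 0.0949]), np.float64(0.005864469949686393))
carton 0.27 [199.2, 188.4] 850 ((200.0, 183.5), (87.0, 10.0), 90.0)
[ 0.3981  0.0745 -0.0049] [0.6283 0.123  0.111 ] [0.4866 0.0917 0.0832]
flap_left 0.96 [201.9, 188.5] 704 ((200.5, 184.5), (83.0, 9.0), 90.0)
flap_left 0.44 [230.9, 168.9] 112 ((227.0, 193.5), (57.0, 18.0), 90.0)
flap_right 0.94 [247.1, 186.2] 1550 ((246.5, 182.5), (87.0, 19.0), 90.0)
flap_right 0.45 [231.1, 219.0] 48 ((227.0, 194.5), (55.0, 16.0), 90.0)
tweezers 0.6 [159.0, 248.3] 296 ((157.06723022460938, 244.94308471679688), (18.55615997314453, 60.77729797363281), 49.76364517211914)
tweezers 0.57 [234.5, 181.4] 198 ((228.0, 194.0), (58.0, 18.0), 90.0)
(196.3, 228.5) [0.3952 0.1044 0.055 ]
(256.5, 228.5) [ 0.3945 -0.0351  0.055 ]
(206, 145) [0.596  0.0864 0.055 ]
(236.5, 146) [0.5925 0.0126 0.055 ]
side (215.3, 216.8) [ 0.3991 -0.0326  0.    ]
side (294.3, 211.7) [ 0.6013 -0.0286  0.    ]
side (213.5, 196.5) [ 0.398  -0.0167  0.055 ]
```

>>> {"method": "arm_command", "body": {
  "steps": [0.014, 0.024, 0, 3, 0.014, 0.024, 0, 3, 0.014, 0.024, 0, 3, 0.014, 0.024, 0, 3, 0.014, 0.024, 0, 3, 0.014, 0.024, 0, 3, 0.014, 0.024, 0, 3, 0.014, 0.024, 0, 3, 0.014, 0.024, 0, 3, 0.014, 0.024, 0, 3],
  "fingers": 0
}}

```text
time_s: 2.18
ee_pos: [0.2898, -0.3141, 0.2367]
ee_rot: [0.0, 0.923, 0.384, 0.0]
contact_force: [0.8, 0.2, -0.8]
opening: 0.0272
grasp_force: 0.0
```

>>> {"method": "arm_command", "body": {
  "steps": [0.014, 0.024, 0, 3, 0.014, 0.024, 0, 3, 0.014, 0.024, 0, 3, 0.014, 0.024, 0, 3, 0.014, 0.024, 0, 3, 0.014, 0.024, 0, 3, 0.014, 0.024, 0, 3, 0.014, 0.024, 0, 3, 0.014, 0.024, 0, 3, 0.014, 0.024, 0, 3]
}}

```text
time_s: 3.02
ee_pos: [0.4299, -0.0739, 0.2368]
ee_rot: [0.0, 0.792, 0.61, 0.0]
contact_force: [0.8, -1.1, 0.2]
opening: 0.0004
grasp_force: 0.0
```

>>> {"method": "arm_command", "body": {
  "steps": [0.014, 0.024, 0, 3, 0.014, 0.024, 0, 3, 0.014, 0.024, 0, 3, 0.014, 0.023, 0, 3, 0.014, 0.022, 0, 3, 0, 0, 0, 0, 0, 0, 0, 0]
}}

```text
time_s: 3.6
ee_pos: [0.4994, 0.0424, 0.2365]
ee_rot: [-0.0, 0.706, 0.708, -0.0]
contact_force: [-0.4, -0.8, 0.6]
opening: 0.0004
grasp_force: 0.0
```

>>> {"method": "arm_command", "body": {
  "steps": [0, 0, -0.03, 0, 0, 0, -0.03, 0, 0, 0, -0.03, 0, 0, 0, -0.028, 0, 0, 0, -0.016, 0, 0, 0, -0.01, 0, 0, 0, 0, 0, 0, 0.008, 0, 0]
}}

```text
time_s: 4.27
ee_pos: [0.4996, 0.0485, 0.0932]
ee_rot: [0.0, 0.708, 0.707, -0.0]
contact_force: [-0.3, 0.8, 0.4]
opening: 0.0004
grasp_force: 0.0
```

>>> {"method": "arm_command", "body": {
  "steps": [0, 0.01, 0, 0, 0, 0.01, 0, 0, 0, 0.012, 0, 0, 0, 0.012, 0, 0, 0, 0.012, 0, 0, 0, 0.012, 0, 0, 0, 0.012, 0, 0, 0, 0.012, 0, 0, 0, 0.006, 0, 0, 0, 0, 0, 0]
}}

```text
time_s: 5.1
ee_pos: [0.4991, 0.1493, 0.0925]
ee_rot: [-0.0, 0.706, 0.708, 0.0]
contact_force: [0.4, -1.8, -0.4]
opening: 0.0005
grasp_force: 0.0
```

>>> {"method": "arm_command", "body": {
  "steps": [0, 0, 0.008, 0, 0, -0.02, 0, 0, 0, -0.03, 0, 0, 0, -0.03, 0, 0, 0, -0.02, -0.004, 0, 0, -0.012, -0.004, 0, 0, -0.012, 0, 0, 0, -0.012, 0, 0, 0, -0.012, 0, 0, 0, -0.012, 0, 0]
}}

```text
time_s: 5.93
ee_pos: [0.4995, -0.0129, 0.0928]
ee_rot: [0.0, 0.707, 0.708, 0.0]
contact_force: [0.6, 0.6, 0.5]
opening: 0.0006
grasp_force: 0.2
```

>>> {"method": "arm_command", "body": {
  "steps": [0, -0.012, 0, 0, 0, -0.012, 0, 0, 0, -0.012, 0, 0, 0, -0.012, 0, 0, 0, -0.012, 0, 0, 0, -0.009, 0, 0, 0, 0, 0, 0]
}}

```text
time_s: 6.52
ee_pos: [0.4996, -0.0833, 0.0928]
ee_rot: [0.0, 0.707, 0.707, -0.0]
contact_force: [0.4, -0.4, -0.1]
opening: 0.0004
grasp_force: 0.0
```

>>> {"method": "arm_command", "body": {
  "steps": [0, 0, 0.03, 0, 0, 0, 0.04, 0, -0.02, -0.02, 0.035, -7, -0.03, -0.03, 0.02, -7, -0.03, -0.03, 0, -7, -0.03, -0.03, 0, -7, -0.02, -0.03, 0, -7, 0, -0.03, 0, -7, 0, 0, 0, -7, 0, 0, 0, -7],
  "fingers": 0.07
}}

```text
time_s: 7.35
ee_pos: [0.3747, -0.2467, 0.2129]
ee_rot: [0.0, 0.957, 0.289, 0.0]
contact_force: [-0.4, 0.4, 0.4]
opening: 0.0649
grasp_force: 0.0
```

```bash
cat > look2.py <<'E'
from h import *
import sys
np.set_printoptions(precision=4,suppress=True)
k=sys.argv[1]
for n in ['top','side']:
    im,D=cams.grab_frame(n);np.save(f'pics/{n}_d{k}.npy',D);cv2.imwrite(f'pics/{n}{k}.png',im)
    for q in ['tweezers','carton','grip_centre','tip_left','tip_right','flap_left_edge','flap_right_edge']:
        for r in models.spot_point(n,q)[:3]:
            p=r['position']
            print(n,q,np.round(p,1),round(r['confidence'],2),'depth',med(n,D,p),'z.037',at_z(n,p,.037)[:2])
s=robot.observe();print(s['time_s'],s['ee_pos'],s['ee_rot'])
E
python3 look2.py 1; python3 - <<'E'
import cv2,numpy as np
a=cv2.imread('pics/top1.png')[130:240,160:300];b=cv2.imread('pics/side1.png')[130:240,180:320]
cv2.imwrite('pics/c1.png',np.vstack([cv2.resize(x,(380,299),interpolation=cv2.INTER_CUBIC) for x in (a,b)]))
E
```

```text
top tweezers [154.7 250. ] 0.6 depth [ 0.3473  0.2177 -0.002 ] z.037 [0.3465 0.2053]
top tweezers [227.8 182.2] 0.5 depth [0.515  0.0388 0.0016] z.037 [0.5076 0.0346]
top carton [230.5 190.8] 0.73 depth [0.4928 0.0316 0.0027] z.037 [0.4865 0.0279]
top grip_centre [150.9 248.9] 0.86 depth [ 0.3499  0.2272 -0.0015] z.037 [0.3491 0.2145]
top grip_centre [230.2 186. ] 0.57 depth [0.5052 0.0326 0.002 ] z.037 [0.4982 0.0287]
top tip_left [136.1 272.5] 0.57 depth [ 0.293   0.2616 -0.0029] z.037 [0.2946 0.2469]
top tip_left [221.2 162.2] 0.52 depth [0.56   0.0526 0.0279] z.037 [0.5576 0.0514]
top tip_right [130.9 260.7] 0.69 depth [0.3214 0.2748 0.0006] z.037 [0.3217 0.2608]
top flap_left_edge [167.4 187.5] 0.81 depth [ 0.5035  0.1924 -0.0016] z.037 [0.496  0.1812]
top flap_left_edge [221.4 162.2] 0.62 depth [0.56   0.0521 0.0279] z.037 [0.5576 0.0509]
top flap_right_edge [283.7 186.5] 0.59 depth [ 0.5035 -0.1013 -0.0024] z.037 [ 0.4959 -0.0998]
side tweezers [253.7 187.9] 0.51 depth [0.5034 0.0672 0.004 ] z.037 [0.5009 0.0293]
side tweezers [195.9 154.9] 0.36 depth [ 0.391  -0.2764  0.3767]
[... 270 characters left out ...]
4 0.0396]
side grip_centre [249.  197.6] 0.7 depth [0.4882 0.0265 0.0064] z.037 [ 0.4865 -0.0072]
side grip_centre [201.1 301.3] 0.7 depth [ 0.3717 -0.3104  0.0376] z.037 [ 0.3717 -0.31  ]
side tip_left [274.1 182.4] 0.63 depth [0.5569 0.0544 0.031 ] z.037 [0.556  0.0474]
side tip_right [276.9 188.4] 0.47 depth [0.5622 0.0336 0.0277] z.037 [0.5608 0.023 ]
side flap_left_edge [248.6 147.1] 0.85 depth [0.4961 0.1639 0.0702] z.037 [0.4985 0.21  ]
side flap_right_edge [260.4 213.3] 0.94 depth [ 0.5137 -0.0317  0.0035] z.037 [ 0.5108 -0.066 ]
side flap_right_edge [200.8 304.5] 0.49 depth [ 0.3709 -0.3152  0.0336] z.037 [ 0.3712 -0.3175]
8.15 [ 0.3753 -0.2453  0.2128] [0.     0.9561 0.2929 0.    ]
```

View pics/c1.png

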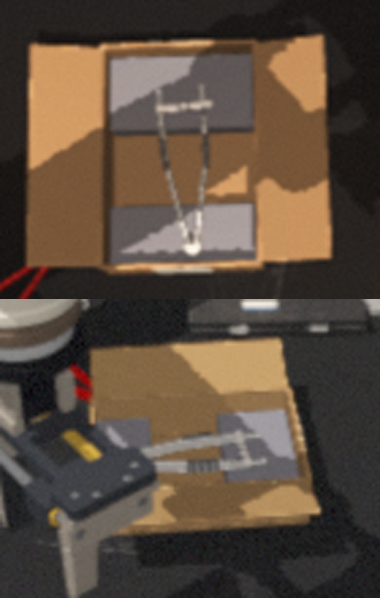

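Both flaps now lie open outside. The tweezers sit in the channel: hinge at about (231,221), dark plates at about (221,186) and (236,185), tips at about (219,163) and (234,163). They are bright metal, not red. One enlarged crop will confirm that and refine the grasp.

```bash
python3 - <<'E'
from h import *
np.set_printoptions(precision=4,suppress=True)
a=cv2.imread('pics/top1.png')[155:227,205:255];b=cv2.imread('pics/side1.png')[172:202,230:290]
a=cv2.resize(a,(400,576),interpolation=cv2.INTER_CUBIC);b=cv2.resize(b,(400,200),interpolation=cv2.INTER_CUBIC)
c=np.zeros((576,800,3),np.uint8);c[:,:400]=a;c[:200,400:]=b
cv2.imwrite('pics/c2.png',np.clip(c*1.3,0,255).astype(np.uint8))
for nm,p in dict(hinge=(231.1,220.9),pl=(220.8,185.9),pr=(235.9,185.2),tl=(218.6,163.1),tr=(234.4,163.1)).items(): print(nm,at_z('top',p,.04))
print(tri((235.9,185.2),(255.2,191.1)))
print('tl',tri((221.2,162.2),(274.1,182.4)))
E
```

```text
hinge [0.4138 0.0253 0.04  ]
pl [0.4981 0.051  0.04  ]
pr [0.4995 0.0147 0.04  ]
tl [0.5546 0.0573 0.04  ]
tr [0.5542 0.0188 0.04  ]
(array([0.502 , 0.0152, 0.0375]), np.float64(0.003910317653309205))
tl (array([0.5575, 0.0517, 0.0337]), np.float64(0.0019475413328483634))
```

View pics/c2.png

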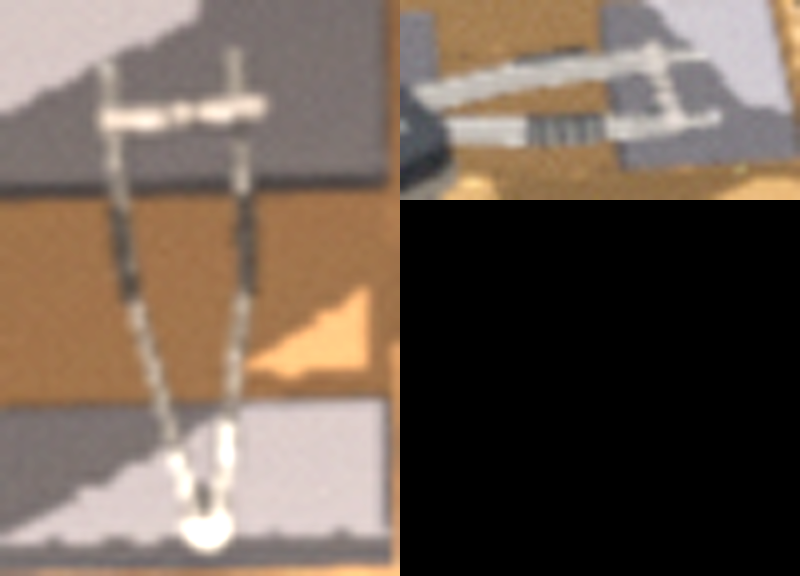

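The enlarged crop confirms the target: bright metal tweezers, not red, with their ribbed plates at (220.4,186.2) and (235.9,186). That puts the grip centre at about (0.498, 0.033) with a yaw of about 5°. Triangulated plate height is 0.0375, against an expected 0.037.

>>> {"method": "arm_command", "body": {
  "steps": [0.0123, 0.028, 0, -3, 0.0123, 0.028, 0, -3, 0.0123, 0.028, 0, -3, 0.0123, 0.028, 0, -3, 0.0123, 0.028, 0, -3, 0.0123, 0.028, 0, -3, 0.0123, 0.028, 0, -3, 0.0123, 0.028, 0, -3, 0.0123, 0.028, 0, -3, 0.0123, 0.026, 0, -1.8],
  "fingers": 0.064
}}

```text
time_s: 8.98
ee_pos: [0.4986, 0.0344, 0.2128]
ee_rot: [-0.0, 0.999, 0.045, 0.0]
contact_force: [0.7, -0.7, 0.0]
opening: 0.064
grasp_force: 0.0
```

>>> {"method": "arm_command", "body": {
  "steps": [0, 0, -0.02, 0, 0, 0, -0.03, 0, 0, 0, -0.03, 0, 0, 0, -0.02, 0, 0, 0, 0, 0]
}}

```text
time_s: 9.4
ee_pos: [0.4946, 0.0334, 0.1081]
ee_rot: [-0.001, 0.999, 0.046, -0.005]
contact_force: [-0.1, -0.3, -1.0]
opening: 0.0639
grasp_force: 0.0
```

```bash
python3 look2.py 2 | grep -v carton; python3 - <<'E'
from h import *
b=cv2.imread('pics/side2.png')[150:225,205:315];a=cv2.imread('pics/top2.png')[150:225,175:285]
cv2.imwrite('pics/c3.png',np.hstack([cv2.resize(x,(400,273),interpolation=cv2.INTER_CUBIC) for x in (a,b)]))
for q in [(.498,.033,.037),(.558,.038,.037)]: print(proj('top',np.array(q)),proj('side',np.array(q)))
E
```

```text
top tweezers [228.7 182.4] 0.46 depth [0.472  0.0129 0.2062] z.037 [0.5071 0.0324]
top tip_left [281.8 182. ] 0.21 depth [ 0.5149 -0.0967 -0.0018] z.037 [ 0.5069 -0.0954]
top flap_left_edge [169.7 184.9] 0.55 depth [0.4668 0.126  0.2129] z.037 [0.5023 0.1759]
top flap_right_edge [279.5 180.3] 0.85 depth [ 0.5052 -0.0891  0.0647] z.037 [ 0.5111 -0.0899]
side tweezers [255.8 187.7] 0.82 depth [0.5091 0.066  0.0054] z.037 [0.5064 0.0297]
side tweezers [196.6 154.6] 0.73 depth [ 0.3447  0.2347 -0.0002] z.037 [0.3494 0.1844]
side grip_centre [200.8 158.3] 0.61 depth [0.3576 0.2152 0.0001] z.037 [0.3616 0.1662]
side grip_centre [258.3 184.3] 0.58 depth [0.5167 0.077  0.0076] z.037 [0.5139 0.0427]
side tip_left [276.9 181.9] 0.94 depth [0.5647 0.0576 0.0296] z.037 [0.5636 0.0489]
side tip_left [177.2 153.4] 0.76 depth [ 0.2868  0.2455 -0.0007] z.037 [0.2943 0.194 ]
side tip_right [189.2 148.5] 0.67 depth [0.3219 0.2647 0.0016] z.037 [0.3274 0.2153]
side tip_right [275.1 189.8] 0.45 depth [0.5561 0.022  0.0333] z.037 [0.5555 0.0178]
side flap_left_edge [248.5 146.6] 0.87 depth [ 0.4849 -0.0472  0.2236] z.037 [0.4984 0.2125]
side flap_right_edge [247.  148.5] 0.73 depth [ 0.4813 -0.0522  0.2223] z.037 [0.4935 0.2035]
side flap_right_edge [257.8 211.8] 0.62 depth [ 0.5071 -0.0311  0.0086] z.037 [ 0.5048 -0.0603]
side flap_right_edge [277.7 180.4] 0.5 depth [0.5676 0.0638 0.0294] z.037 [0.5663 0.0549]
10.2 [0.4982 0.0327 0.1128] [-0.      0.9989  0.0459 -0.0001]
[228.42521274 186.11691683] [252.47384693 187.01542722]
[226.67640267 161.9706052 ] [275.23229781 184.69169437]
```

View pics/c3.png

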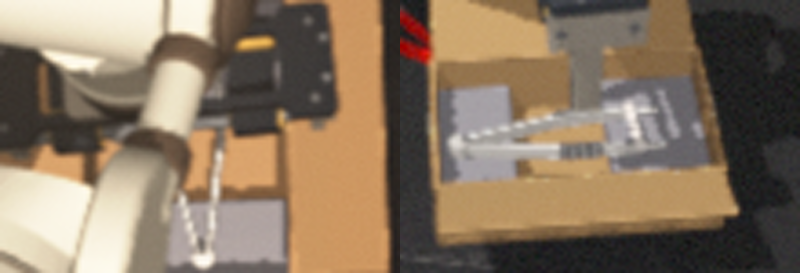

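The fingers stand above the plates. In the side view the right plate is at about (254.5,191.8), within 3 mm of the estimate. Descending.

>>> {"method": "arm_command", "body": {
  "steps": [0.001, 0, -0.015, 0, 0, 0, -0.02, 0, 0, 0, -0.015, 0, 0, 0, -0.012, 0, 0, 0, -0.009, 0, 0, 0, 0, 0, 0, 0, 0, 0]
}}

```text
time_s: 10.78
ee_pos: [0.4991, 0.0327, 0.0417]
ee_rot: [-0.0, 0.999, 0.046, -0.0]
contact_force: [-1.1, -0.1, -0.0]
opening: 0.0645
grasp_force: 0.0
```

>>> {"method": "arm_command", "body": {
  "steps": [0, 0, 0, 0, 0, 0, 0, 0, 0, 0, 0, 0, 0, 0, 0, 0],
  "fingers": 0.044
}}

```text
time_s: 11.12
ee_pos: [0.4998, 0.0327, 0.0425]
ee_rot: [0.0, 0.999, 0.046, 0.001]
contact_force: [-0.0, 1.4, 0.3]
opening: 0.0443
grasp_force: 0.4
```

>>> {"method": "arm_command", "body": {
  "steps": [0, 0, 0, 0, 0, 0, 0, 0, 0, 0, 0, 0, 0, 0, 0, 0],
  "fingers": 0.037
}}

```text
time_s: 11.45
ee_pos: [0.4999, 0.0327, 0.0424]
ee_rot: [-0.0, 0.999, 0.046, 0.001]
contact_force: [-0.5, 0.2, 5.1]
opening: 0.0369
grasp_force: 6.2
```

>>> {"method": "arm_command", "body": {
  "steps": [0, 0, 0, 0, 0, 0, 0, 0, 0, 0, 0, 0, 0, 0, 0, 0],
  "fingers": 0.034
}}

```text
time_s: 11.78
ee_pos: [0.5, 0.0327, 0.0424]
ee_rot: [0.0, 0.999, 0.046, 0.001]
contact_force: [0.1, 2.2, 5.6]
opening: 0.034
grasp_force: 7.6
```

```bash
python3 - <<'E'
from h import *
im,D=cams.grab_frame('side')
cv2.imwrite('pics/c4.png',cv2.resize(im[150:225,205:315],(800,545),interpolation=cv2.INTER_CUBIC))
s=robot.observe();print({k:s[k] for k in ('contact_force','moment','opening','grasp_force','ee_pos')})
E
```

```text
{'contact_force': array([-4.82194370e-05,  2.00312723e+00,  5.71766082e+00]), 'moment': array([ 0.33953497, -0.1101716 ,  0.04894413]), 'opening': 0.03414129281139021, 'grasp_force': 7.630868777632713, 'ee_pos': array([0.49996067, 0.03269193, 0.04238699])}
```

View pics/c4.png

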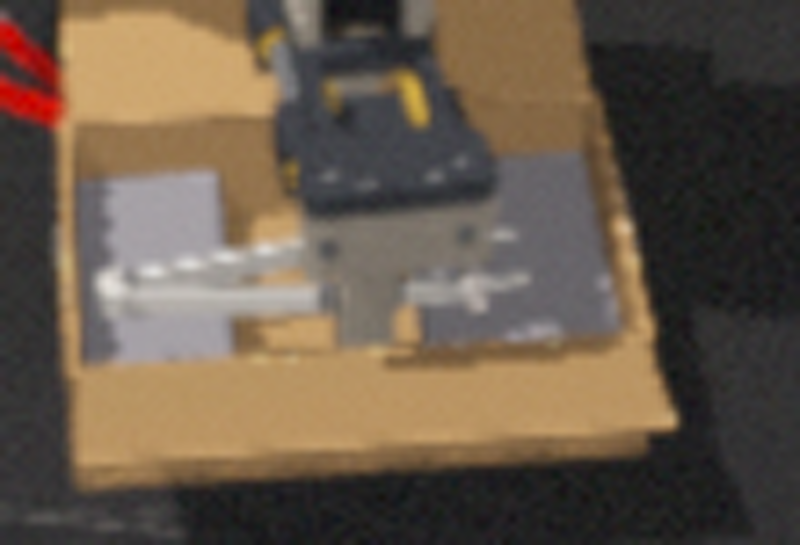

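>>> {"method": "arm_command", "body": {
  "steps": [0, 0, 0.002, 0, 0, 0, 0.002, 0, 0, 0, 0.004, 0, 0, 0, 0.006, 0, 0, 0, 0.01, 0, 0, 0, 0.014, 0, 0, 0, 0.02, 0, 0, 0, 0.02, 0, 0, 0, 0.02, 0, 0, 0, 0.014, 0]
}}

```text
time_s: 12.67
ee_pos: [0.5001, 0.0325, 0.1566]
ee_rot: [0.0, 0.999, 0.046, 0.001]
contact_force: [0.1, -0.4, -0.6]
opening: 0.0342
grasp_force: 5.2
```

>>> {"method": "arm_command", "body": {
  "steps": [0, 0, 0.01, 0, 0, 0, 0, 0, 0, 0, 0, 0, 0, 0, 0, 0]
}}

```text
time_s: 13.0
ee_pos: [0.4985, 0.0327, 0.1628]
ee_rot: [-0.0, 0.999, 0.046, -0.001]
contact_force: [0.4, 0.6, -0.6]
opening: 0.0342
grasp_force: 5.2
```

```bash
python3 - <<'E'
from h import *
np.set_printoptions(precision=4,suppress=True)
im,D=cams.grab_frame('side')
for q in ['tip_left','tip_right','tweezers','flap_left_edge','flap_right_edge']:
    for r in models.spot_point('side',q)[:2]: print(q,r['position'],r['confidence'],med('side',D,r['position'],1))
cv2.imwrite('pics/side5.png',im);cv2.imwrite('pics/c5.png',cv2.resize(im[110:210,195:325],(780,600),interpolation=cv2.INTER_CUBIC))
s=robot.observe();print({k:s[k] for k in ('contact_force','moment','opening','grasp_force','ee_pos')})
E
```

```text
tip_left [277.5, 144.3] 0.87 [0.5901 0.2675 0.0015]
tip_left [179.9, 151.7] 0.63 [0.295  0.2489 0.0027]
tip_right [189.4, 146.5] 0.52 [0.322  0.276  0.0009]
tip_right [277.0, 150.5] 0.44 [0.5655 0.087  0.1111]
tweezers [253.7, 150.8] 0.81 [0.4996 0.0032 0.1747]
tweezers [195.5, 154.7] 0.69 [0.3417 0.2328 0.001 ]
flap_left_edge [246.3, 144.2] 0.56 [ 0.4798 -0.0551  0.2358]
flap_right_edge [258.4, 212.3] 0.73 [ 0.5085 -0.033   0.0086]
{'contact_force': array([ 1.1439,  0.2691, -0.3626]), 'moment': array([-0.0314,  0.0101,  0.0568]), 'opening': 0.03385411115766497, 'grasp_force': 5.2474430948495865, 'ee_pos': array([0.4989, 0.0327, 0.1632])}
```

View pics/c5.png

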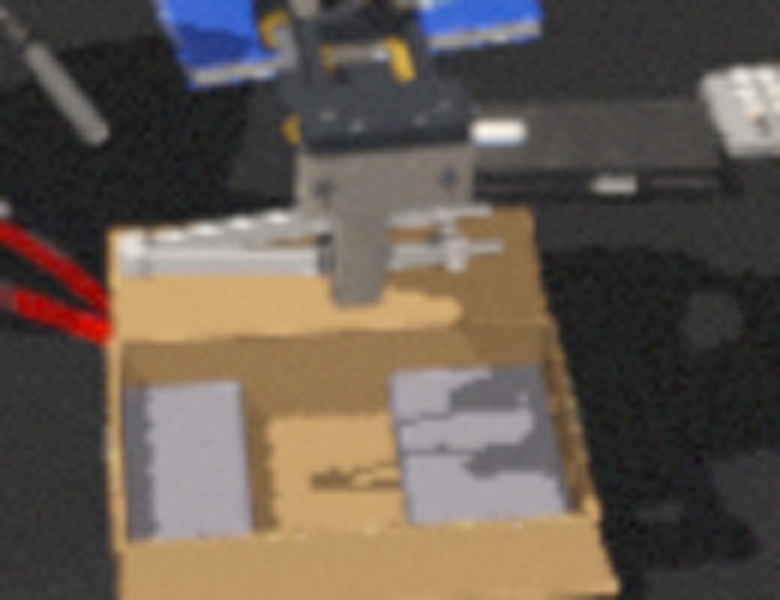

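>>> {"method": "arm_command", "body": {
  "steps": [0, 0, 0.01, 0, 0, 0, 0, 0, 0, 0, 0, 0, 0, 0, 0, 0],
  "fingers": 0.032
}}

```text
time_s: 13.63
ee_pos: [0.4995, 0.0326, 0.1741]
ee_rot: [0.0, 0.999, 0.046, 0.0]
contact_force: [-0.7, -0.7, -1.1]
opening: 0.0318
grasp_force: 5.9
```

>>> {"method": "arm_command", "body": {
  "steps": [0, 0, 0, 0, 0, 0, 0, 0, 0, 0, 0, 0, 0, 0, 0, 0],
  "fingers": 0.0305
}}

```text
time_s: 13.97
ee_pos: [0.4992, 0.0327, 0.1736]
ee_rot: [-0.0, 0.999, 0.046, -0.0]
contact_force: [0.5, -0.6, -0.4]
opening: 0.0307
grasp_force: 6.7
```

```bash
python3 - <<'E'
from h import *
np.set_printoptions(precision=4,suppress=True)
im,D=cams.grab_frame('side')
P={}
for q in ['tip_left','tip_right']:
    for r in models.spot_point('side',q)[:3]: print(q,r['position'],r['confidence'],at_z('side',r['position'],.16))
cv2.imwrite('pics/c6.png',cv2.resize(im[125:165,240:300],(780,520),interpolation=cv2.INTER_CUBIC))
s=robot.observe();print({k:s[k] for k in ('time_s','contact_force','moment','opening','grasp_force','ee_pos')})
E
```

```text
tip_left [280.3, 142.9] 0.58 [0.5682 0.0512 0.16  ]
tip_left [180.1, 154.4] 0.53 [0.3258 0.0213 0.16  ]
tip_right [277.1, 144.7] 0.74 [0.5596 0.0442 0.16  ]
tip_right [192.1, 147.1] 0.5 [0.3532 0.0489 0.16  ]
{'time_s': 14.1167, 'contact_force': array([-0.0752,  0.0242, -0.4494]), 'moment': array([-0.0143, -0.0443, -0.005 ]), 'opening': 0.030482703655768977, 'grasp_force': 6.727876514196396, 'ee_pos': array([0.4992, 0.0327, 0.1737])}
```

View pics/c6.png

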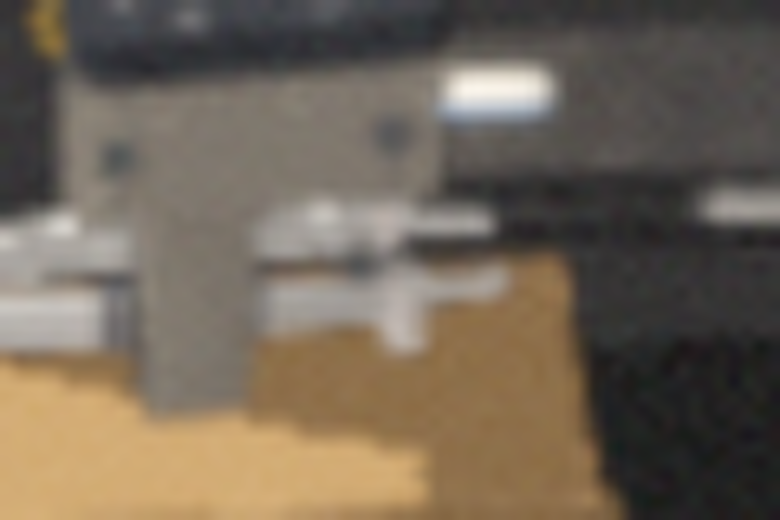

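The side view shows the tweezers held level. The tip gap is about 15–16 mm, from tips at (278.1,141.5) and (278.5,146.7), and the grip is 6.7 N. A touch more squeeze is needed to reach the marked 14 mm.

>>> {"method": "arm_command", "body": {
  "steps": [0, 0, 0, 0, 0, 0, 0, 0, 0, 0, 0, 0, 0, 0, 0, 0, 0, 0, 0, 0, 0, 0, 0, 0],
  "fingers": 0.0296
}}

```text
time_s: 14.62
ee_pos: [0.4993, 0.0327, 0.1738]
ee_rot: [-0.0, 0.999, 0.046, -0.0]
contact_force: [-0.2, 0.6, -0.1]
opening: 0.0298
grasp_force: 7.1
```

```bash
python3 - <<'E'
from h import *
np.set_printoptions(precision=4,suppress=True)
im,D=cams.grab_frame('side')
cv2.imwrite('pics/c7.png',cv2.resize(im[110:225,200:320],(626,600),interpolation=cv2.INTER_CUBIC))
for p in [(278.1,141.5),(278.5,146.7)]: print(at_z('side',p,.17))
for q in ['flap_left_edge','flap_right_edge']:
    for r in models.spot_point('side',q)[:1]: print(q,r['position'],r['confidence'],med('side',D,r['position'],1))
s=robot.observe();print({k:s[k] for k in ('time_s','opening','grasp_force','ee_pos')})
E
```

```text
[0.5616 0.0433 0.17  ]
[0.5602 0.0219 0.17  ]
flap_left_edge [247.8, 146.0] 0.67 [0.4878 0.0409 0.1621]
flap_right_edge [259.9, 211.8] 0.93 [ 0.5124 -0.0317  0.0089]
{'time_s': 14.7667, 'opening': 0.02956690217708654, 'grasp_force': 7.10274763405323, 'ee_pos': array([0.4993, 0.0327, 0.1738])}
```

View pics/c7.png

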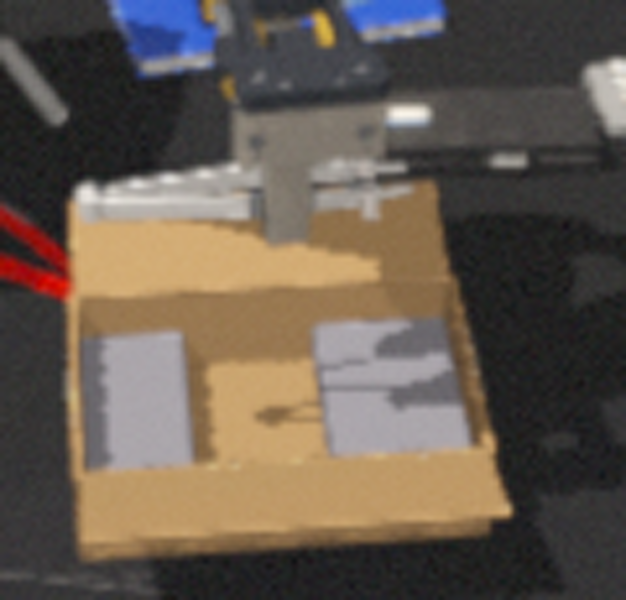

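The tweezers are level above the carton and both flaps are open. The grip is 7.1 N at 29.6 mm, against 7.2 N at 30 mm for the marked gap. Handing in.

```bash
python3 -c "
from bench import job
print(job.hand_in())"
```

```text
the job is handed in; nothing more can be done
None
```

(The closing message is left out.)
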